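# Hang the ear defenders back on the rail

### The job

Somebody has stood a carton in front of the ear-defender rail. First tip the carton over the low yellow strip beside its foot so that it lies on its back (white patch up) along the rail, out of the way; then take the green ear defenders off the grey stack of wheels and lower them gently by the headband over the bar, one cup on either side, between the two yellow marks. Let go with them hanging still, and leave both stacks, the white ear defenders and the pot as they are.

Things in the scene. Friction and masses are not known exactly. Their poses are not given: they have to be found in the camera images.
- muff_crown (a point): Centre of the black padded crown of the green ear defenders (loose, rigid, 0.2-0.35 kg), sitting astride the grey stack. Crown 44 (its x) x 36 (its y) x 24 mm (its z, up); its flat underside, 12 mm below this point, rests on stack or bar. The bar is to pass through the arch along its y. Grip across the 36 mm from above, fingertips above the underside (the bar lies below).
- muff_cup (a point): Centre of the +x cup of the green ear defenders, 77 mm out and 97 mm below the crown point; the other cup is its mirror image. Each cup is 80 mm high, 62 mm wide (y), with inside face 52 mm and outside face 93 mm from the middle, lowest edge 137 mm below the crown point.
- rail_place (a point): Top of the fixed steel bar (16 mm diameter) half-way between its two yellow marks, which are 90 mm apart. Bar along this frame's y, z up, 158 mm above the table; posts (162 mm high) at y = +265 and -195 mm. -x is the robot's side, where the carton stands. The carton is to end lying towards +y, from about the strip to y = +300 mm.
- strip_mid (a point): Middle of the top of the yellow tipping strip fixed to the table: 8 mm high, 12 mm wide (y), 150 mm long (x), at x = -95, y = +79 mm in the frame of rail_place, at right angles to the bar. The carton is to fall over it towards +y.
- carton_mid (a point): Centre of the loose carton (0.25-0.5 kg): 70 mm deep (its x), 100 wide (y), 220 high (z, up at the start). The front with the white patch faces its -x, the back its +x. It stands in front of the marked place, blocking it, back towards the rail's +y, its back lower edge 0 to 25 mm short of the strip. It slides little; pushed high up by 60 mm or more it falls by itself.
- grey_stack: Stack of grey ceramic wheels, one loose solid of 1.8 kg, 84 mm in diameter, 150 mm high; origin at the centre of its underside. The green ear defenders start on its top. Not to be disturbed.
- brown_stack: Stack of red-brown wheels, one loose solid, 104 mm in diameter, 104 mm high; origin at the centre of its underside. Not to be disturbed.
- spare_crown (a point): Centre of the crown of the white ear defenders, same size and axes as the green ones, hanging loose on the same bar on the -y side of the marked place. To be left hanging.
- pot: White ceramic cup, loose, 68 mm in diameter, 85 mm high, beside the lane where the carton falls; origin at the centre of its underside. To be left alone.

How it is judged (in metres and radians):
On the way, in this order (a step that is already met when the one before it is completed fails the run):
1. the carton lies on its back along the rail beyond the strip, before the ear defenders are hung (angle between carton_mid's own x axis and vertical above 2.9 rad and y of carton_mid in the frame of rail_place between 0.12 and 0.27 m and x of carton_mid in the frame of rail_place between -0.16 and -0.03 m and angle between the z axis of carton_mid and the y axis of rail_place, either way round below 0.3 rad and linear speed of carton below 0.02 m/s), for 0.2 s.
2. the green ear defenders hang over the bar between the marks, let go (x of muff_crown in the frame of rail_place between -0.025 and 0.025 m and y of muff_crown in the frame of rail_place between -0.03 and 0.03 m and z of muff_crown in the frame of rail_place between 0 and 0.025 m and angle between the y axis of muff_crown and the y axis of rail_place, either way round below 0.3 rad and angle between muff_crown's own z axis and vertical below 0.35 rad and contact force between muff and rail above 0.5 N and linear speed of muff below 0.03 m/s and angular speed of muff below 0.3 rad/s and contact force between the fingers and muff below 0.1 N), for 0.3 s.
At the end, for the whole second after the job is handed in: Carton at rest on its back (14 deg), along the rail (17 deg), centre 120-270 mm to +y of the place and 30-160 mm in front of the bar; green ear defenders released, still on the bar, crown within 30 mm of mid-marks, 25 mm across the bar, square within 17 deg, upright within 20 deg (all of step 1 and all of step 2); the robot touches nothing.
It fails at once if the grey stack moved more than 25 mm or tipped (distance of grey_stack from where it was at the start of the episode above 0.025 m or angle between grey_stack's own z axis and vertical above 0.35 rad).
It fails at once if the brown stack moved more than 25 mm or tipped (distance of brown_stack from where it was at the start of the episode above 0.025 m or angle between brown_stack's own z axis and vertical above 0.35 rad).
It fails at once if the white ear defenders moved more than 25 mm or tipped (distance of spare_crown from where it was at the start of the episode above 0.025 m or angle between spare_crown's own z axis and vertical above 0.35 rad).
It fails at once if the pot moved more than 25 mm or tipped (distance of pot from where it was at the start of the episode above 0.025 m or angle between pot's own z axis and vertical above 0.35 rad).
It fails at once if the green ear defenders are slammed or dropped onto the bar (contact force between muff and rail above 40 N).
It also fails if it takes over 64 s, if anything falls off the work surface, if the arm or the gripper's body presses on something with over 40 N, if the wrist force passes 120 N, or if a joint passes its speed limit or range.

### The arm

A 6-joint arm with a two-finger parallel gripper is mounted at the origin on the work surface. World frame = base frame: x ahead of the robot, y to its left, z up, the work surface at z = 0. Lengths are in mm, angles in degrees, forces in N, time in s.
With the tool pointing down it reaches from about 300 to 850 mm from the base axis. Payload 4.2 kg.
Tool frame: the origin (TCP) lies between the finger pads; the fingertips stand ahead of it and the grasp point (between the pads) lies 8 mm behind it (env.tip_reach is the x of the fingertips in the tool frame, in mm); x points along the fingers, y is the direction in which the jaws open and shut, and the axes are right-handed (so a half turn about x gives the same grasp; the last joint's range is limited). The gripper opens to 91 mm and grips with 3 to 60 N. Pads are 32 mm wide; open, the fingers measure 118 mm over their backs; the gripper's body (76 mm by 178 mm) begins 60 mm behind the grasp point.
Start: joints at [74.141, 18.312, 89.639, -0, 72.044, -1.146], TCP at [146.044, 556.159, 224.976] pointing down, gripper open.
Joint ranges: [-177.97, 177.97], [-48.28, 115.42], [12.27, 149.76], [-77.06, 257.06], [2.81, 150.46], [-146.56, 146.56]. Speed limits (degrees/s): [147.25, 147.25, 180, 180, 180, 180].

### API

Orientations are given as [roll, pitch, yaw] about the fixed x, y, z axes, in that order (R = Rz(yaw) Ry(pitch) Rx(roll)).
In Python, from workcell import env, cams gives the robot as it stands.
- The arm moves only by the tool arm_command, never from a script. Its argument "deltas" is a list of rows, each a list of 3 entries, a list of its own where there are three numbers: the opening, from 0 (shut) to 1 (fully open), then the shift along the world's x, y, z in mm, then the turn about the world's z in rad. A call has 1 to 20 rows; each row is the pose to reach, as a shift and turn from the pose commanded when the call began; what a row does not reach only later rows make up. A row lasts 1/10 s, in which the tool goes at most 50 mm and 8.59 degrees, less where a joint would pass 70% of its speed; a pose out of reach is approached as far as the arm can. A call with a gripper value outside its range is refused whole. The fingers move at their own pace and stop on an object; "grip_force" is the grip in N (left out, the last holds). Time passes only in rows, so rows that repeat a pose let the fingers close. It gives the time, the measured TCP pose, the force and the opening at its end, in the units of the state.
- env.state(): the state, without advancing time (a new reading comes with each control period).
- cams.grab_frame(name): name is "scene" or "top" or "wrist"; returns a dict with "img" (384x512x3 uint8, red, green, blue), "K" (3x3 intrinsics, pixels), "rvec" (rotation vector, rad) and "tvec" (3), from world to camera coordinates, as OpenCV has them. Camera axes: x right, y down, z forward; pixel columns grow to the right and rows downward; lengths in mm; the calibration is good to about 2 mm. A picture is of the moment at which its call begins. There is no depth.
- env.job_done(): hands the job in, once; it reports no verdict.
Trained networks look in a picture, given as the dict that the camera call returned (one of the last four; its "shot" number tells which), for a name from the list of things; names that differ only in an ending like _2 or _b are one class to them, and where a whole thing is asked for, a point or a joint stands for the part that bears it (a point fixed in the world has none). Each returns a list of dicts, best first, with "conf" (0 to 1); they miss things now and then, are a little off and sometimes report something else, mostly with a low value. They report only what shows in the picture. A call takes as long as a camera call.
- cams.silhouettes(picture, name): "region" (384x512 bool, what is visible of it) and "centre" ([column, row] in pixels, amid what is visible of it).
The state is a dict: "time_s": time; "qpos": joint angles; "qvel": joint speeds; "effort": joint torques, N m; "ee_pos": TCP position; "ee_rot": TCP orientation; "force": force on the tool from outside, world axes, zero at the start; "torque": the same for the moment, N m; "gripper_width": finger opening in mm.
Only numpy, scipy, OpenCV 4.12 (cv2) and the standard library are available. Lean on these libraries where they do the work, as an engineer would, in place of code of your own. Each camera call takes 0.05 s, during which the arm holds its last target.

## Working session

There is one attempt and no reset: what is moved stays moved. The work goes in short steps, Python scripts to look and compute and a tool call to move; the robot and the scene stay as the last step left them, time stands still between calls to the robot, and variables do not carry over. Pictures are saved under pics/ and viewed, and the job is handed in when it is done.

Besides the shell and the picture viewer there is one more tool, called by a JSON object that holds its "fn" and its "kwargs". arm_command: Moves the arm, as the interface text tells. Its arguments: {"type":"object","properties":{"deltas":{"type":"array","items":{"type":"array"}},"grip_force":{"type":"number"}},"required":["deltas"]}

```bash
ls; mkdir -p pics
python3 - <<'E'
from workcell import env,cams
import cv2
print(env.state(), env.tip_reach)
for n in ["scene","top","wrist"]:
    f=cams.grab_frame(n); cv2.imwrite(f"pics/a_{n}.png",f["img"][:,:,::-1])
    print(n,f["K"].tolist(),f["rvec"],f["tvec"])
    for o in ["muff_crown","muff_cup","carton_mid","grey_stack","brown_stack","spare_crown","pot","strip_mid","rail_place"]:
        try:
            for r in cams.silhouettes(f,o): print(n,o,round(r["conf"],2),r["centre"],r["region"].sum())
        except Exception as e: print(o,e)
E
```

```text
pics
{'time_s': 0.0, 'qpos': array([ 7.41414697e+01,  1.83521132e+01,  8.97063026e+01,  1.90524049e-04,
        7.20437829e+01, -1.14535601e+00]), 'qvel': array([ 0.01715937, -0.08004402, -0.0725309 ,  0.02600377,  0.10971935,
       -0.07256526]), 'effort': array([-2.02390809e-03, -4.12467670e+01, -2.31972134e+01,  7.25764618e-02,
        4.55675845e-02, -1.34199249e-04]), 'ee_pos': array([145.89898909, 555.68069564, 224.11623408]), 'ee_rot': array([ -91.24690815,   89.89780115, -105.96014137]), 'force': array([ 0.04647252,  0.40480282, -0.25663358]), 'torque': array([-0.03331305, -0.02410588, -0.04648415]), 'gripper_width': 91.37086065154612} 11.0
scene [[359.64803596137403, 0.0, 255.68095851517262], [0.0, 359.64803596137403, 193.59422211819364], [0.0, 0.0, 1.0]] [ 1.58998104  1.92034626 -0.83531367] [ 139.53779326 -245.38779071 1343.03879341]
scene muff_crown 0.82 [180.6, 189.8] 1205
scene muff_cup 0.71 [179.9, 190.1] 1237
scene carton_mid 0.94 [299.9, 205.9] 2983
scene grey_stack 0.9 [187.6, 176.9] 612
scene brown_stack 0.77 [129.9, 212.3] 1875
scene spare_crown 0.7 [241.7, 260.6
[... 244 characters left out ...]
038679482707], [0.0, 0.0, 1.0]] [ 2.16793033 -2.13695622  0.08406192] [ -50.22548289  539.62964679 1147.33869549]
top muff_crown 0.94 [354.1, 232.5] 1614
top muff_cup 0.71 [352.2, 235.5] 1505
top carton_mid 0.94 [205.3, 184.8] 2016
top grey_stack 0.82 [341.3, 229.6] 673
top brown_stack 0.73 [389.9, 184.4] 1712
top spare_crown 0.69 [260.9, 142.7] 1433
top pot 0.83 [154.3, 253.5] 675
top strip_mid 0.57 [181.2, 155.5] 2473
top strip_mid 0.43 [393.7, 184.6] 1806
top rail_place 0.74 [185.9, 151.8] 2499
wrist [[283.0320951527816, 0.0, 257.43529465665375], [0.0, 283.0320951527816, 188.96659308022552], [0.0, 0.0, 1.0]] [-2.32891435 -1.796766   -0.21987447] [-575.72660001  -27.15653828  388.98920705]
```

Run:
```python
import cv2
for n in ["scene","top"]:
    i=cv2.imread(f"pics/a_{n}.png")
    if n=="scene": c=i[120:330,80:420]; 
    else: c=i[90:300,110:440]
    cv2.imwrite(f"pics/b_{n}.png",cv2.resize(c,None,fx=2.35,fy=2.35,interpolation=cv2.INTER_CUBIC))
```

```text
(no output)
```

View pics/a_top.png

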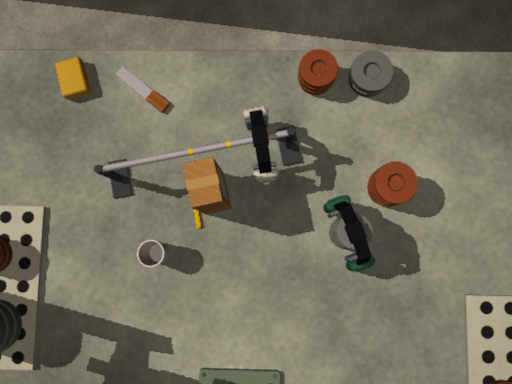

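View pics/a_scene.png

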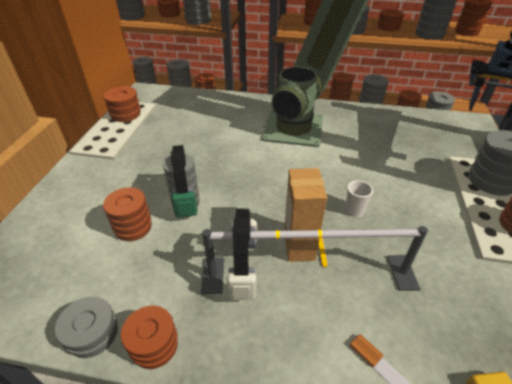

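```bash
ls pics
```

```text
a_scene.png
a_top.png
a_wrist.png
b_scene.png
b_top.png
```

View zooms.

View pics/b_top.png

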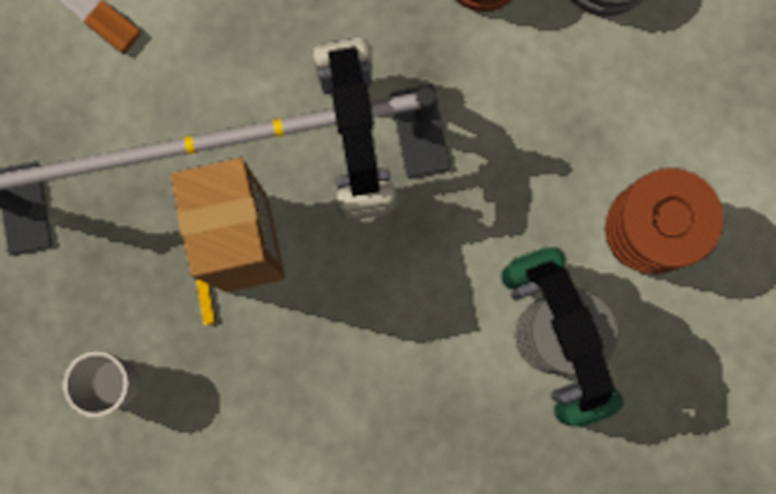

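View pics/b_scene.png

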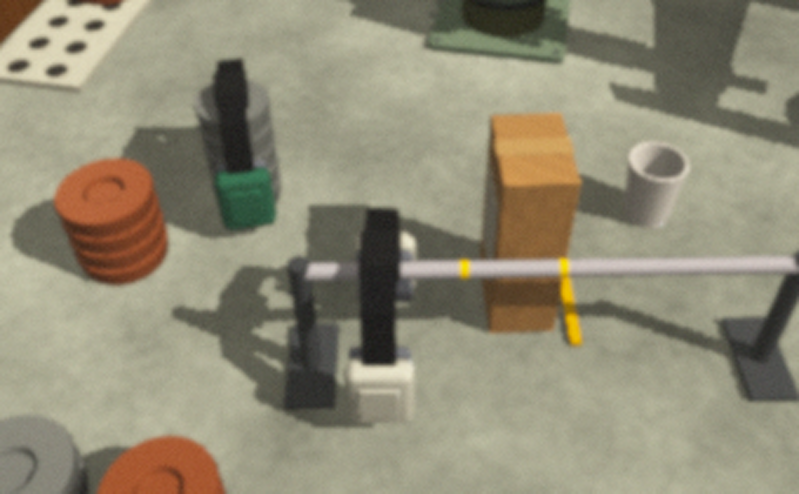

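```bash
cat > h.py <<'E'
import numpy as np, cv2, pickle
def P(f):
    R=cv2.Rodrigues(np.array(f["rvec"],float))[0]; return f["K"]@np.c_[R,f["tvec"]]
def tri(f1,p1,f2,p2):
    X=cv2.triangulatePoints(P(f1),P(f2),np.array(p1,float).reshape(2,1),np.array(p2,float).reshape(2,1))[:,0]; return X[:3]/X[3]
def proj(f,X):
    return cv2.projectPoints(np.array(X,float).reshape(-1,3),np.array(f["rvec"],float),np.array(f["tvec"],float),np.array(f["K"]),None)[0][:,0]
def atz(f,p,z):
    R=cv2.Rodrigues(np.array(f["rvec"],float))[0]; c=-R.T@f["tvec"]; d=R.T@np.linalg.inv(f["K"])@np.array([p[0],p[1],1.]); return c+d*(z-c[2])/d[2]
E
python3 - <<'E'
from workcell import env,cams
from h import *
t=cams.grab_frame("top"); s=cams.grab_frame("scene")
pickle.dump((t,s),open("ts.pkl","wb"))
T=lambda u,v:((u+.5)/2.35-.5+110,(v+.5)/2.35-.5+90)
S=lambda u,v:((u+.5)/2.35-.5+80,(v+.5)/2.35-.5+120)
np.set_printoptions(precision=1,suppress=True)
for n,im in (("t",t["img"]),("s",s["img"])):
    h=cv2.cvtColor(im,cv2.COLOR_RGB2HSV); m=cv2.inRange(h,(20,190,150),(32,255,255))
    k,l,st,c=cv2.connectedComponentsWithStats(m)
    for i in range(1,k): print(n,st[i],c[i])
mp=tri(t,T(190,145),s,S(564,267)); mn=tri(t,T(279,127),s,S(465,269))
print("marks",mp,mn,np.linalg.norm(mp-mn))
for nm,a,b in [("cTop +x+y?",(172,175),(574,182)),("c2",(241,158),(494,187)),("c3",(191,278),(566,116)),("c4",(263,261),(493,116))]:
    print(nm,tri(t,T(*a),s,S(*b)), atz(t,T(*a),220))
print("whitecrown",atz(t,T(352,108),182))
print("green crown",atz(t,T(577,335),174), "cups",atz(t,T(535,267),105),atz(t,T(588,408),105))
print("pot rim",atz(t,T(96,383),85))
print("strip end",atz(t,T(209,325),8), atz(t,T(203,283),8))
E
```

```text
t [ 56  58  29  38 756] [70.  76.2]
t [227 141   3   6  16] [227.9 143.8]
t [189 148   3   7  18] [189.9 150.8]
t [194 209   7  19  81] [197. 218.]
s [318 229   6  21  69] [320.2 241.2]
s [277 230   2   8  15] [277.5 233.7]
s [321 253   6  14  64] [323.4 259.2]
s [474 373  38  11 332] [492.2 378.6]
marks [630.9 116.5 146.4] [650.1  27.5 146.3] 91.09211069089444
cTop +x+y? [588.3 118.  214.6] [587.3 117.6 220. ]
c2 [605.8  51.6 213.3] [604.   53.5 220. ]
c3 [491.9 100.9 210.6] [491.3  96.7 220. ]
c4 [508.3  32.5 213.7] [507.9  30.6 220. ]
whitecrown [661.7 -48.1 182. ]
green crown [ 445.6 -265.1  174. ] cups [ 516.4 -235.6  105. ] [ 374.6 -288.3  105. ]
pot rim [390.9 216.7  85. ]
strip end [455.6 112.7   8. ] [502.4 120.9   8. ]
```

{"fn": "arm_command", "kwargs": {"deltas": [[0, [0, 0, 40], 0], [0, [0, 0, 75], 0], [0, [417, -552, 75], 0.47], [0, [417, -552, 75], 0.47], [0, [417, -552, 75], 0.47], [0, [417, -552, 75], 0.47], [0, [417, -552, 75], 0.47], [0, [417, -552, 75], 0.47], [0, [417, -552, 75], 0.47], [0, [417, -552, 75], 0.47], [0, [417, -552, 75], 0.47], [0, [417, -552, 75], 0.47], [0, [417, -552, 75], 0.47], [0, [417, -552, 75], 0.47], [0, [417, -552, 75], 0.47], [0, [417, -552, 75], 0.47], [0, [417, -552, 75], 0.47], [0, [417, -552, 75], 0.47]]}}

```text
time_s: 3.4
ee_pos: [563.1, 3.5, 299.4]
ee_rot: [141.0, 89.9, 153.1]
force: [0.1, 0.7, -0.7]
gripper_width: 0.3
```

Run:
```python
from workcell import env,cams
from h import *
st=env.state();print(st["time_s"],st["ee_pos"],st["ee_rot"],st["qpos"],st["force"])
w=cams.grab_frame("wrist"); pickle.dump(w,open("w1.pkl","wb"))
R=cv2.Rodrigues(w["rvec"])[0];print(-R.T@w["tvec"])
cv2.imwrite("pics/c_wrist.png",cv2.resize(w["img"][:,:,::-1],None,fx=1.5,fy=1.5))
```

```text
3.4 [563.14238946   3.49722131 299.38196844] [140.97513021  89.90975532 153.06992875] [-8.37177478e-01  1.51811233e+01  8.34373034e+01  4.01368535e-02
  8.14626225e+01 -1.02937963e+02] [ 0.05288446  0.68205734 -0.72358496]
[497.59558673 -10.10585938 458.82808135]
```

View pics/c_wrist.png

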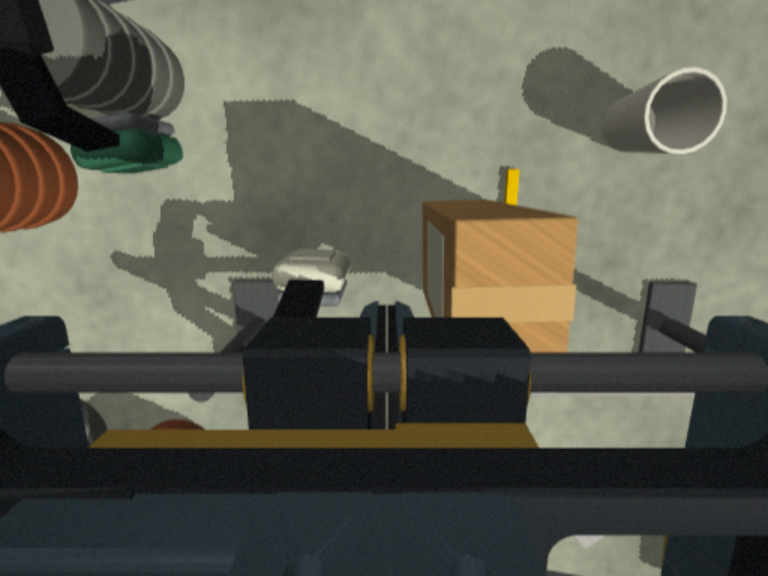

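{"fn": "arm_command", "kwargs": {"deltas": [[0, [0, 0, -40], 0], [0, [0, 0, -80], 0], [0, [0, 0, -115], 0], [0, [0, 0, -115], 0], [0, [-2, 10, -115], 0], [0, [-3, 15, -115], 0], [0, [-4, 20, -115], 0], [0, [-5, 24, -115], 0], [0, [-6, 28, -115], 0], [0, [-7, 32, -115], 0]]}}

```text
time_s: 4.45
ee_pos: [556.2, 36.4, 185.5]
ee_rot: [-19.4, 89.9, -7.2]
force: [0.1, -0.8, -0.4]
gripper_width: 0.4
```

Run:
```python
from workcell import env,cams
from h import *
for n in ["wrist","top"]:
    w=cams.grab_frame(n)
    cv2.imwrite(f"pics/d_{n}.png",w["img"][:,:,::-1])
```

```text
(no output)
```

View pics/d_wrist.png

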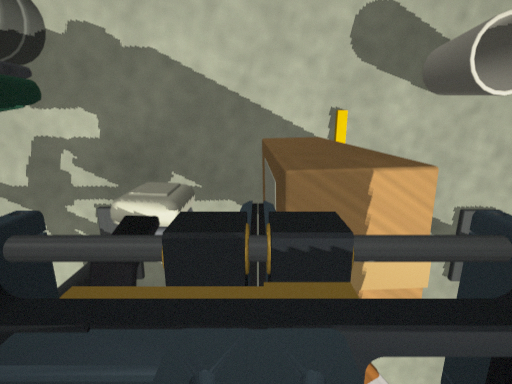

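View pics/d_top.png

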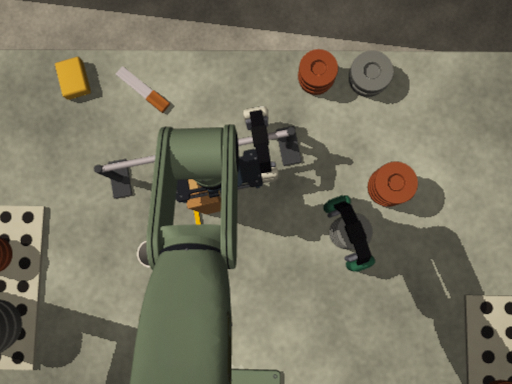

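{"fn": "arm_command", "kwargs": {"deltas": [[0, [-1, 5, 0], 0], [0, [-2, 10, 0], 0], [0, [-3, 15, 0], 0], [0, [-4, 20, 0], 0], [0, [-5, 25, 0], 0], [0, [-6, 30, 0], 0]]}}

```text
time_s: 5.15
ee_pos: [549.9, 66.7, 184.9]
ee_rot: [114.0, 90.0, 126.2]
force: [0.3, 0.6, 0.3]
gripper_width: 0.1
```

Run:
```python
from workcell import env,cams
from h import *
for n in ["wrist","scene"]:
    w=cams.grab_frame(n)
    cv2.imwrite(f"pics/e_{n}.png",w["img"][:,:,::-1])
```

```text
(no output)
```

View pics/e_scene.png

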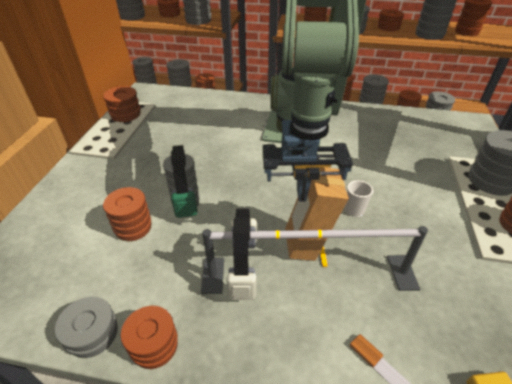

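View pics/e_wrist.png

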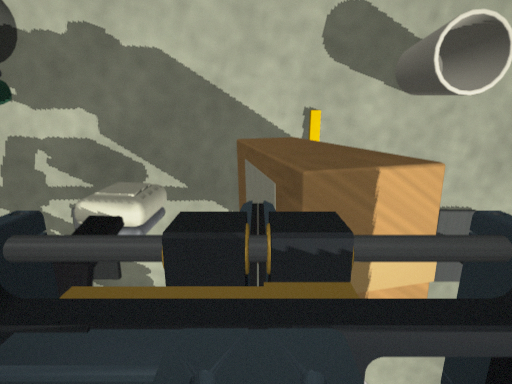

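{"fn": "arm_command", "kwargs": {"deltas": [[0, [-1, 6, 0], 0], [0, [-2, 12, 0], 0], [0, [-4, 18, 0], 0], [0, [-5, 24, 0], 0], [0, [-6, 30, 0], 0], [0, [-8, 36, 0], 0], [0, [-9, 42, 0], 0], [0, [-10, 46, 0], 0], [0, [-10, 46, 0], 0], [0, [-10, 46, 0], 0], [0, [-10, 46, 0], 0], [0, [-10, 46, 0], 0]]}}

```text
time_s: 6.45
ee_pos: [540.1, 111.9, 185.0]
ee_rot: [-119.8, 90.0, -107.6]
force: [0.2, 0.1, -0.0]
gripper_width: 0.6
```

Run:
```python
from workcell import env,cams
from h import *
for n in ["wrist","scene"]:
    w=cams.grab_frame(n)
    cv2.imwrite(f"pics/f_{n}.png",w["img"][:,:,::-1])
```

```text
(no output)
```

View pics/f_scene.png

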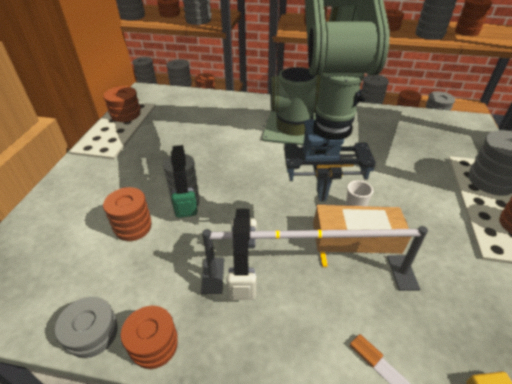

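View pics/f_wrist.png

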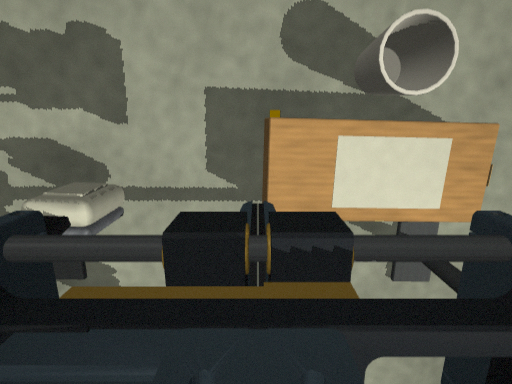

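{"fn": "arm_command", "kwargs": {"deltas": [[0, [0, 0, 50], 0], [0, [0, 0, 100], 0], [0, [-197, -414, 115], -3.0], [0, [-197, -414, 115], -3.0], [0, [-197, -414, 115], -3.0], [0, [-197, -414, 115], -3.0], [0, [-197, -414, 115], -3.0], [0, [-197, -414, 115], -3.0], [0, [-197, -414, 115], -3.0], [0.6, [-197, -414, 115], -3.0], [0.6, [-197, -414, 115], -3.0], [0.6, [-197, -414, 115], -3.0], [0.6, [-197, -414, 115], -3.0], [0.6, [-197, -414, 115], -3.0], [0.6, [-197, -414, 115], -3.0], [0.6, [-197, -414, 115], -3.0], [0.6, [-197, -414, 115], -3.0], [0.6, [-197, -414, 115], -3.0], [0.6, [-197, -414, 115], -3.0], [0.6, [-197, -414, 115], -3.0]]}}

```text
time_s: 8.55
ee_pos: [342.9, -301.9, 300.0]
ee_rot: [87.4, 90.0, -55.4]
force: [0.4, -0.0, -1.4]
gripper_width: 54.9
```

{"fn": "arm_command", "kwargs": {"deltas": [[0.6, [0, 0, 0], 0], [0.6, [0, 0, 0], 0], [0.6, [0, 0, 0], 0], [0.6, [0, 0, 0], 0], [0.6, [0, 0, 0], 0]]}}

```text
time_s: 9.05
ee_pos: [343.0, -301.8, 300.0]
ee_rot: [95.6, 90.0, -46.8]
force: [0.2, -0.1, -0.0]
gripper_width: 54.9
```

Run:
```python
from workcell import env,cams
from h import *
s=env.state();print(s["ee_pos"],s["ee_rot"],s["qpos"])
w=cams.grab_frame("wrist");t=cams.grab_frame("top")
pickle.dump((w,t),open("w2.pkl","wb"))
cv2.imwrite(f"pics/g_wrist.png",cv2.resize(w["img"][:,:,::-1],None,fx=1.5,fy=1.5))
cv2.imwrite(f"pics/g_top.png",t["img"][:,:,::-1])
for o in ["muff_crown"]:
  for r in cams.silhouettes(w,o): print(o,r["conf"],r["centre"],r["region"].sum())
```

```text
[ 343.01941758 -301.8217505   299.96834157] [ 95.64934801  89.99768832 -46.79028676] [-4.27865975e+01  5.08276133e+00  9.60359902e+01 -1.64491712e-04
  7.88789424e+01  9.65306898e+00]
muff_crown 0.98 [291.0, 73.4] 6267
```

View pics/g_wrist.png

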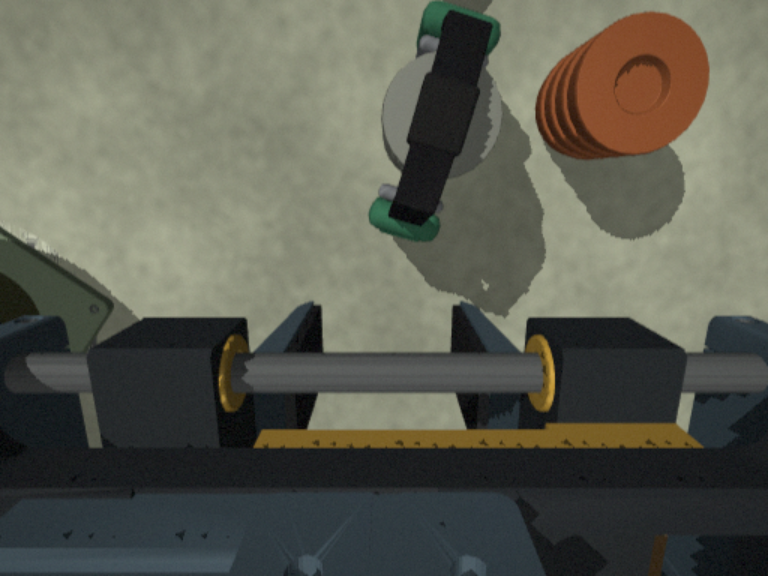

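View pics/g_top.png

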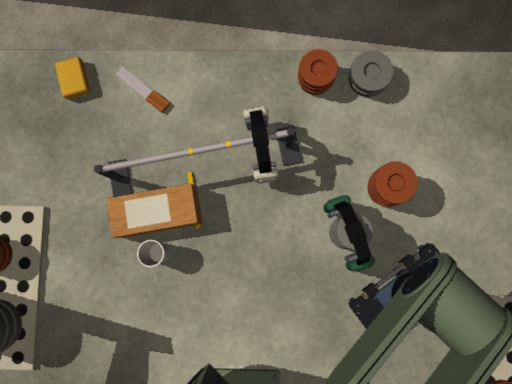

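Run:
```python
from h import *
w,t=pickle.load(open("w2.pkl","rb"))
g=lambda im:np.clip(im[:,:,::-1].astype(float)*2.5,0,255).astype(np.uint8)
a=cv2.resize(g(w["img"])[0:165,230:345],None,fx=3.5,fy=3.5,interpolation=cv2.INTER_CUBIC)
b=cv2.resize(g(t["img"])[190:280,315:380],None,fx=6,fy=6,interpolation=cv2.INTER_CUBIC)
cv2.imwrite("pics/h_a.png",a);cv2.imwrite("pics/h_b.png",b)
```

```text
(no output)
```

View pics/h_a.png

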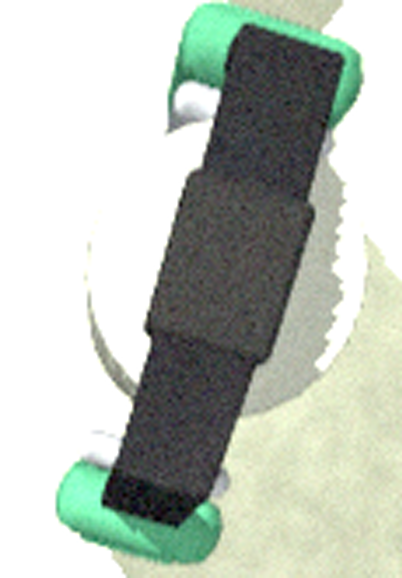

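View pics/h_b.png

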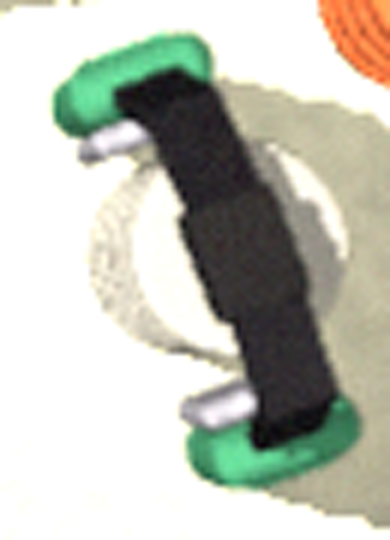

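Run:
```python
from h import *
np.set_printoptions(precision=1,suppress=True)
w,t=pickle.load(open("w2.pkl","rb")); t0,s0=pickle.load(open("ts.pkl","rb"))
A=lambda u,v:((u+.5)/3.5-.5+230,(v+.5)/3.5-.5)
B=lambda u,v:((u+.5)/6-.5+315,(v+.5)/6-.5+190)
print(tri(w,A(230,267),t,B(243,254)))
print("z174:",atz(w,A(230,267),174),atz(t,B(243,254),174))
ca=[atz(w,A(*p),174) for p in [(192,172),(313,210),(268,360),(148,332)]]
cb=[atz(t,B(*p),174) for p in [(182,215),(268,185),(305,295),(218,320)]]
for c in (ca,cb):
    c=np.array(c)[:,:2]; print(c)
    m=(c[0]+c[1]-c[2]-c[3])/2; n=(c[1]+c[2]-c[0]-c[3])/2
    print("len",np.linalg.norm(m),np.degrees(np.arctan2(m[1],m[0])),"wid",np.linalg.norm(n),np.degrees(np.arctan2(n[1],n[0])))
# band ends a
for nm,f,p,q in [("a",w,A(286,40),A(150,495)),("b",t,B(157,92),B(292,428))]:
    d=atz(f,p,130)-atz(f,q,130);print(nm,np.linalg.norm(d),np.degrees(np.arctan2(d[1],d[0])))
```

```text
[ 446.5 -263.2  184.8]
z174: [ 449.7 -264.6  174. ] [ 446.4 -264.8  174. ]
[[ 461.8 -241.6]
 [ 474.2 -273.1]
 [ 437.5 -288.2]
 [ 423.1 -257.4]]
len 40.74429324038829 22.229406532536004 wid 33.88178169864813 -66.64620250624287
[[ 460.6 -242.2]
 [ 472.2 -274.2]
 [ 431.6 -287.5]
 [ 421.8 -255.4]]
len 41.84185254171985 18.4308476406705 wid 33.807304703285716 -71.55827472719308
a 138.88422448348564 21.424255590126414
b 139.06036201066806 21.651588908705413
```

{"fn": "arm_command", "kwargs": {"deltas": [[0.7, [25, 8, -10], -0.14], [0.7, [49, 15, -20], -0.28], [0.7, [49, 15, -20], -0.28], [0.7, [49, 15, -20], -0.28], [0.7, [49, 15, -20], -0.28]]}}

```text
time_s: 9.7
ee_pos: [391.6, -287.1, 280.3]
ee_rot: [70.4, 90.0, -88.1]
force: [-0.7, 0.6, 0.1]
gripper_width: 64.1
```

Run:
```python
from workcell import env,cams
from h import *
s=env.state();print(s["ee_pos"],s["ee_rot"],90-s["ee_rot"][0]+s["ee_rot"][2],s["gripper_width"])
w=cams.grab_frame("wrist")
pickle.dump(w,open("w3.pkl","wb"))
g=lambda im:np.clip(im[:,:,::-1].astype(float)*2.5,0,255).astype(np.uint8)
cv2.imwrite(f"pics/i_wrist.png",cv2.resize(g(w["img"])[:250,150:400],None,fx=2.4,fy=2.4,interpolation=cv2.INTER_CUBIC))
```

```text
[ 391.60160886 -287.05998534  280.33342346] [ 70.38184572  89.96702973 -88.08536647] -68.46721219155584 64.12949368535114
```

View pics/i_wrist.png

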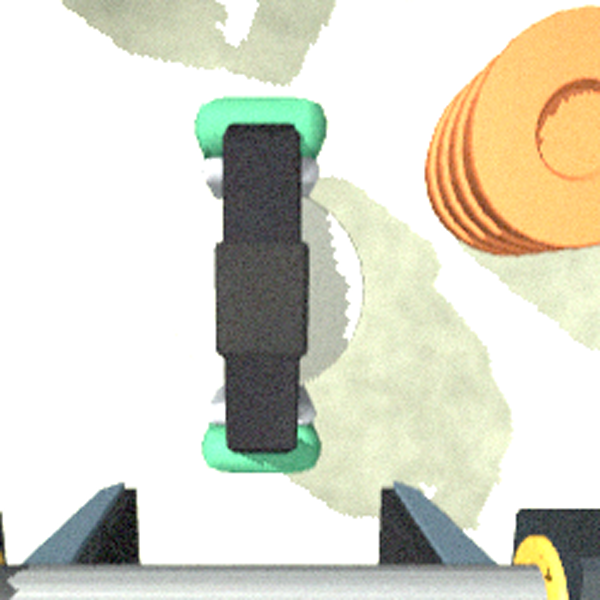

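Run:
```python
from h import *
np.set_printoptions(precision=1,suppress=True)
w,t=pickle.load(open("w2.pkl","rb")); w3=pickle.load(open("w3.pkl","rb"))
A=lambda u,v:((u+.5)/3.5-.5+230,(v+.5)/3.5-.5)
B=lambda u,v:((u+.5)/6-.5+315,(v+.5)/6-.5+190)
C=lambda u,v:((u+.5)/2.4-.5+150,(v+.5)/2.4-.5)
c=C(262,299)
print(tri(w,A(230,267),w3,c),tri(w3,c,t,B(243,254)))
print(atz(w3,c,174),atz(w3,c,170))
l=atz(w3,C(216.5,299),174);r=atz(w3,C(307.5,299),174);print(np.linalg.norm(l-r), np.linalg.norm(atz(w3,C(262,242),174)-atz(w3,C(262,356),174)))
# project expected tool position line
yw=np.radians(-68.47); 
print(proj(w3,[[391.6,-287.06,280.3-11]]), C(258,490))
```

```text
[ 450.3 -264.7  170.6] [ 447.6 -265.5  168.6]
[ 450.4 -264.8  174. ] [ 450.3 -264.8  170. ]
34.70290574511067 42.40346909378433
[[258.2 227.3]] (257.20833333333337, 203.875)
```

{"fn": "arm_command", "kwargs": {"deltas": [[0.7, [30, 12, 0], 0], [0.7, [57, 22, 0], 0], [0.7, [57, 22, -30], 0], [0.7, [57, 22, -60], 0], [0.7, [57, 22, -80], 0], [0.7, [57, 22, -95], 0], [0.7, [57, 22, -105], 0], [0.7, [57, 22, -110], 0], [0.7, [57, 22, -110], 0], [0.7, [57, 22, -110], 0]]}}

```text
time_s: 10.75
ee_pos: [449.4, -265.3, 170.8]
ee_rot: [123.1, 89.9, -35.4]
force: [1.0, -1.4, -0.2]
gripper_width: 64.1
```

Run:
```python
from workcell import env,cams
from h import *
s=env.state();print(s["ee_pos"],s["force"])
w=cams.grab_frame("scene")
cv2.imwrite(f"pics/j_s.png",cv2.resize(w["img"][120:260,100:260,::-1],None,fx=4,fy=4,interpolation=cv2.INTER_CUBIC))
w=cams.grab_frame("wrist")
cv2.imwrite(f"pics/j_w.png",np.clip(w["img"][:,:,::-1].astype(float)*2,0,255))
```

```text
[ 449.39480129 -265.26533023  170.78079386] [ 1.04799273 -1.43473656 -0.21486947][ WARN:0@1.557] global loadsave.cpp:1063 imwrite_ Unsupported depth image for selected encoder is fallbacked to CV_8U.
```

View pics/j_s.png

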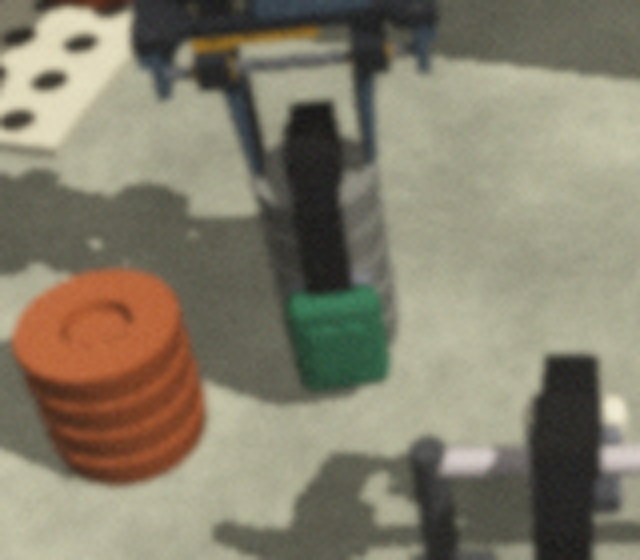

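View pics/j_w.png

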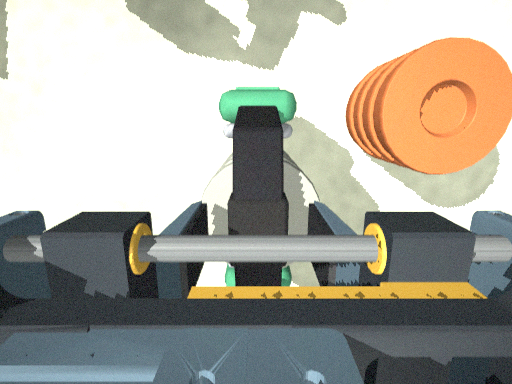

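{"fn": "arm_command", "kwargs": {"deltas": [[0.7, [0, 0, -4], 0], [0.7, [0, 0, -6], 0], [0.5, [0, 0, -6], 0], [0.3, [0, 0, -6], 0], [0.3, [0, 0, -6], 0], [0.3, [0, 0, -6], 0], [0.3, [0, 0, -6], 0], [0.3, [0, 0, -6], 0], [0.3, [0, 0, -6], 0]], "grip_force": 25}}

```text
time_s: 11.75
ee_pos: [449.2, -265.0, 164.1]
ee_rot: [106.2, 90.0, -52.4]
force: [0.1, -1.3, -0.1]
gripper_width: 35.6
```

{"fn": "arm_command", "kwargs": {"deltas": [[0.3, [0, 0, 4], 0], [0.3, [0, 0, 10], 0], [0.3, [0, 0, 18], 0], [0.3, [0, 0, 30], 0], [0.3, [0, 0, 45], 0], [0.3, [0, 0, 65], 0], [0.3, [0, 0, 85], 0], [0.3, [0, 0, 110], 0], [0.3, [0, 0, 135], 0], [0.3, [0, 0, 160], 0], [0.3, [0, 0, 180], 0], [0.3, [0, 0, 190], 0], [0.3, [0, 0, 190], 0], [0.3, [0, 0, 190], 0]]}}

```text
time_s: 13.15
ee_pos: [448.7, -264.6, 353.3]
ee_rot: [-49.6, 89.9, 151.8]
force: [-0.8, 0.4, -3.0]
gripper_width: 35.9
```

Run:
```python
from workcell import env,cams
from h import *
s=env.state();print(s["ee_pos"],s["force"],s["gripper_width"])
w=cams.grab_frame("scene");t=cams.grab_frame("top");pickle.dump((t,w),open("ts2.pkl","wb"))
cv2.imwrite(f"pics/k_s.png",w["img"][:,:,::-1])
t0,s0=pickle.load(open("ts.pkl","rb"))
T=t["img"];
cv2.imwrite(f"pics/k_t.png",cv2.resize(T[120:180,80:300,::-1],None,fx=3.6,fy=3.6,interpolation=cv2.INTER_CUBIC))
cv2.imwrite(f"pics/k_s2.png",cv2.resize(w["img"][190:310,190:440,::-1],None,fx=3.2,fy=3.2,interpolation=cv2.INTER_CUBIC))
```

```text
[ 448.6541531  -264.60346459  353.3068645 ] [-0.81666432  0.36463952 -2.99619754] 35.91268333308019
```

View pics/k_s.png

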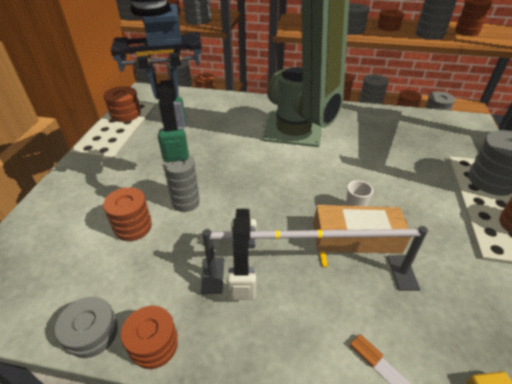

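View pics/k_t.png

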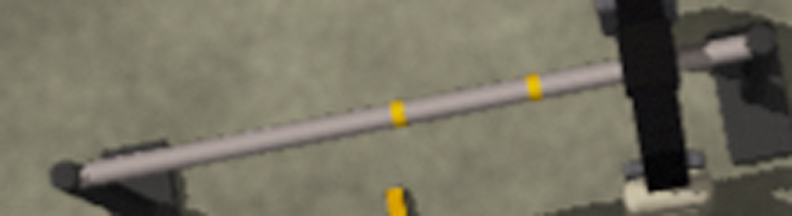

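View pics/k_s2.png

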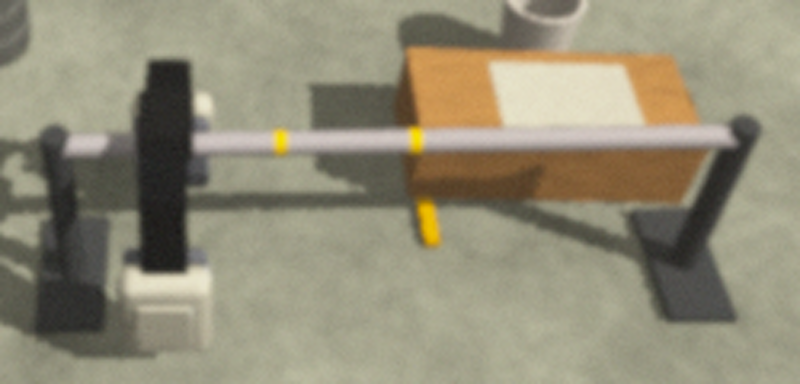

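Run:
```python
from h import *
np.set_printoptions(precision=1,suppress=True)
t,s=pickle.load(open("ts2.pkl","rb"))
T=lambda u,v:((u+.5)/3.6-.5+80,(v+.5)/3.6-.5+120)
S=lambda u,v:((u+.5)/3.2-.5+190,(v+.5)/3.2-.5+190)
tp={"m+":(398.5,113),"m-":(534,88),"p+":(68,176),"p-":(760,40)}
sp={"m+":(416.5,140),"m-":(281.5,143),"p+":(743,127),"p-":(54,138)}
X={}
for k in tp:
    z=150 if k[0]=="m" else 162
    X[k]=atz(t,T(*tp[k]),z); print(k,X[k],tri(t,T(*tp[k]),s,S(*sp[k])), atz(s,S(*sp[k]),z))
for X in (X,{k:tri(t,T(*tp[k]),s,S(*sp[k])) for k in tp}):
  d=X["m+"]-X["m-"];print(np.linalg.norm(d),np.degrees(np.arctan2(d[1],d[0]))-90,(X["m+"]+X["m-"])/2)
  d=X["p+"]-X["p-"];print(np.linalg.norm(d),np.degrees(np.arctan2(d[1],d[0]))-90, X["p-"]+d*195/460)
```

```text
m+ [631.2 115.1 150. ] [631.7 116.9 147.1] [633.7 118.7 150. ]
m- [648.7  26.7 150. ] [649.5  28.2 145.4] [653.1  30.4 150. ]
p+ [585.1 326.4 162. ] [586.4 330.6 154.7] [592.8 329.4 162. ]
p- [ 678.9 -120.   162. ] [ 680.7 -119.7  154.3] [ 686.8 -116.   162. ]
90.11147585727527 11.190198185083489 [639.9  70.9 150. ]
456.16982750416753 11.867627332118161 [639.2  69.3 162. ]
90.44294270209491 11.386975519939583 [640.6  72.6 146.2]
460.04148389060936 11.825937529767643 [640.7  71.2 154.4]
```

{"fn": "arm_command", "kwargs": {"deltas": [[0.3, [4, 7, 3], -0.01], [0.3, [10, 18, 6], -0.02], [0.3, [19, 34, 6], -0.04], [0.3, [31, 54, 6], -0.06], [0.3, [44, 77, 6], -0.08], [0.3, [57, 100, 6], -0.1], [0.3, [70, 123, 6], -0.12], [0.3, [83, 146, 6], -0.14], [0.3, [96, 169, 6], -0.15], [0.3, [109, 192, 6], -0.16], [0.3, [122, 215, 6], -0.17], [0.3, [135, 238, 6], -0.17], [0.3, [148, 260, 6], -0.17], [0.3, [160, 281, 6], -0.17], [0.3, [171, 300, 6], -0.17], [0.3, [180, 316, 6], -0.17], [0.3, [187, 328, 6], -0.17], [0.3, [191, 335, 6], -0.17], [0.3, [192, 337, 6], -0.17], [0.3, [192, 337, 6], -0.17]]}}

```text
time_s: 15.25
ee_pos: [640.9, 71.9, 359.9]
ee_rot: [42.3, 90.0, -125.9]
force: [-0.2, 0.5, -2.7]
gripper_width: 36.2
```

Run:
```python
from workcell import env,cams
from h import *
s=env.state();print(s["ee_pos"],90-s["ee_rot"][0]+s["ee_rot"][2],s["force"],s["gripper_width"],s["qpos"])
w=cams.grab_frame("scene");t=cams.grab_frame("wrist");pickle.dump((t,w),open("ws3.pkl","wb"))
cv2.imwrite(f"pics/l_s.png",cv2.resize(w["img"][60:310,150:440,::-1],None,fx=2.4,fy=2.4,interpolation=cv2.INTER_CUBIC))
cv2.imwrite(f"pics/l_w.png",t["img"][:,:,::-1])
```

```text
[640.9328488   71.91461833 359.93256336] -78.27906785626783 [-0.16402972  0.5145175  -2.67082793] 36.20711051340941 [ 5.39380893e+00  2.25798030e+01  6.42556233e+01 -2.68611606e-02
  9.31881710e+01  8.36713884e+01]
```

View pics/l_s.png

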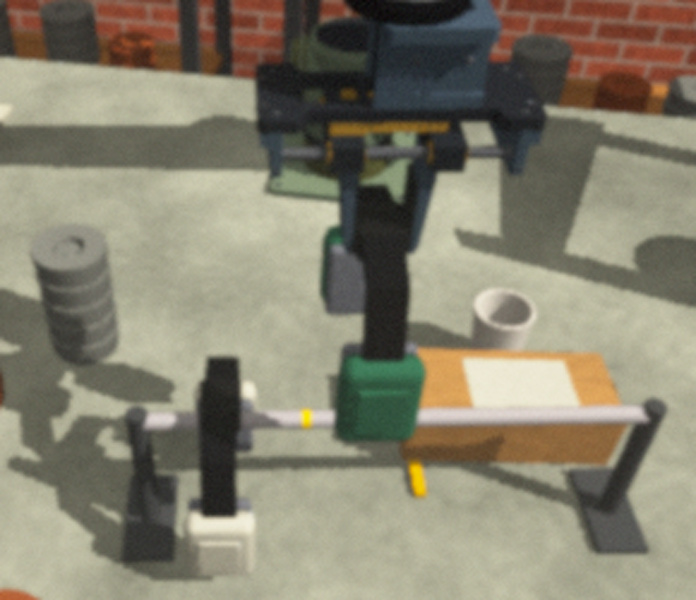

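View pics/l_w.png

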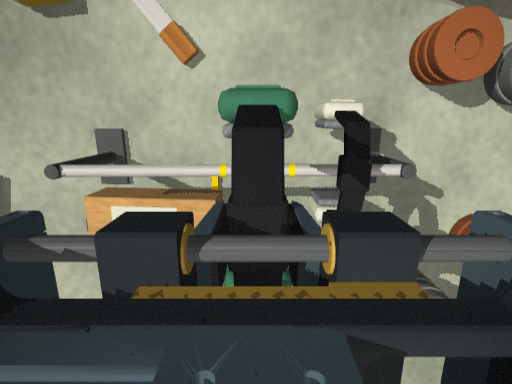

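Run:
```python
from h import *
np.set_printoptions(precision=1,suppress=True)
w,s=pickle.load(open("ws3.pkl","rb"));t0,_=pickle.load(open("ts2.pkl","rb"))
im=cv2.cvtColor(w["img"],cv2.COLOR_RGB2HSV);m=cv2.inRange(im,(20,150,110),(34,255,255));m[176:]=0
k,l,st,c=cv2.connectedComponentsWithStats(m)
T=lambda u,v:((u+.5)/3.6-.5+80,(v+.5)/3.6-.5+120)
for i in range(1,k):
    if st[i][4]>5: print(st[i],c[i],atz(w,c[i],152))
    if st[i][4]>5 and abs(c[i][0]-222)<6: print(tri(w,c[i],t0,T(398.5,113)))
    if st[i][4]>5 and abs(c[i][0]-292)<6: print(tri(w,c[i],t0,T(534,88)))
```

```text
[220 164   6  12  72] [222.5 169.5] [634.5 117.6 152. ]
[632.8 117.1 141.6]
[289 164   6  12  72] [291.5 169.5] [652.9  28.8 152. ]
[650.9  27.4 140.6]
```

{"fn": "arm_command", "kwargs": {"deltas": [[0.3, [1, 1, -8], 0], [0.3, [2, 1, -22], 0], [0.3, [2, 1, -40], 0], [0.3, [2, 1, -60], 0], [0.3, [2, 1, -80], 0], [0.3, [2, 1, -100], 0], [0.3, [2, 1, -120], 0], [0.3, [2, 1, -140], 0], [0.3, [2, 1, -155], 0], [0.3, [2, 1, -166], 0], [0.3, [2, 1, -173], 0], [0.3, [2, 1, -177], 0], [0.3, [2, 1, -179], 0], [0.3, [2, 1, -180], 0], [0.3, [2, 1, -180], 0]]}}

```text
time_s: 16.85
ee_pos: [643.3, 73.2, 180.5]
ee_rot: [168.7, 89.9, 0.5]
force: [0.3, 0.8, -1.7]
gripper_width: 35.9
```

Run:
```python
from workcell import env,cams
from h import *
s=env.state();print(s["ee_pos"],s["force"],s["gripper_width"])
w=cams.grab_frame("scene");t=cams.grab_frame("wrist")
cv2.imwrite(f"pics/m_s.png",cv2.resize(w["img"][160:310,190:390,::-1],None,fx=3.6,fy=3.6,interpolation=cv2.INTER_CUBIC))
cv2.imwrite(f"pics/m_w.png",t["img"][:,:,::-1])
```

```text
[643.28780432  73.21077455 180.49368665] [ 0.26803679  0.81807989 -1.66292884] 35.85382285905775
```

View pics/m_s.png

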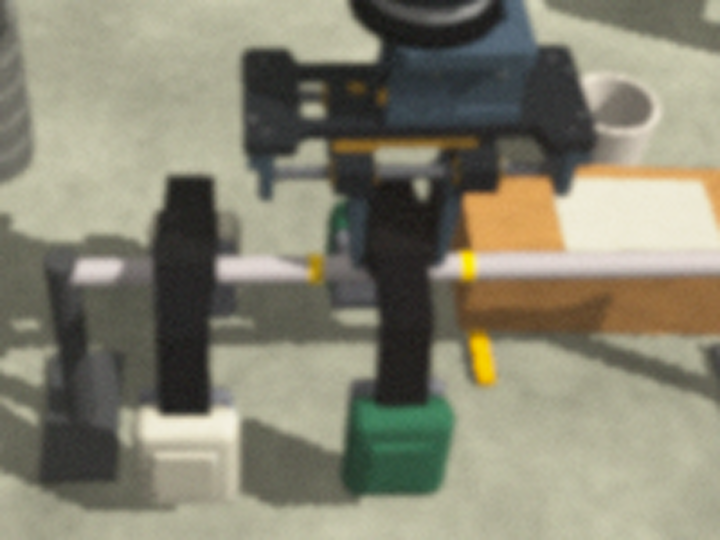

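View pics/m_w.png

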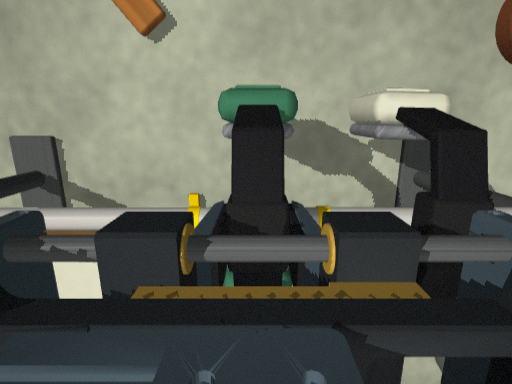

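Centred between the marks, straddling the bar. Lower the last millimetres slowly.

{"fn": "arm_command", "kwargs": {"deltas": [[0.3, [0, 0, -1], 0], [0.3, [0, 0, -2], 0], [0.3, [0, 0, -3], 0], [0.3, [0, 0, -4], 0], [0.3, [0, 0, -5], 0], [0.3, [0, 0, -6], 0], [0.3, [0, 0, -6.5], 0], [0.3, [0, 0, -6.5], 0]]}}

```text
time_s: 17.75
ee_pos: [643.0, 73.1, 173.4]
ee_rot: [20.4, 90.0, -147.9]
force: [-0.0, 0.3, -3.1]
gripper_width: 35.4
```

Run:
```python
from workcell import env
s=env.state();print(s["ee_pos"],s["force"],s["gripper_width"])
```

```text
[642.98776821  73.14124381 173.35476755] [-0.01821984  0.29828262 -3.12548997] 35.44458849731356
```

{"fn": "arm_command", "kwargs": {"deltas": [[0.3, [0, 0, -0.5], 0], [0.3, [0, 0, -1], 0], [0.3, [0, 0, -1.5], 0], [0.3, [0, 0, -1.5], 0], [0.3, [0, 0, -1.5], 0]]}}

```text
time_s: 18.25
ee_pos: [643.1, 73.1, 172.1]
ee_rot: [152.8, 90.0, -15.5]
force: [-0.4, 0.6, -1.7]
gripper_width: 35.6
```

{"fn": "arm_command", "kwargs": {"deltas": [[0.3, [0, 0, -0.5], 0], [0.3, [0, 0, -0.5], 0], [0.3, [0, 0, -1], 0], [0.3, [0, 0, -1], 0]]}}

```text
time_s: 18.65
ee_pos: [643.1, 73.2, 172.0]
ee_rot: [167.8, 89.9, -0.5]
force: [-2.1, 0.2, 5.9]
gripper_width: 35.8
```

{"fn": "arm_command", "kwargs": {"deltas": [[0.3, [0, 0, -0.5], 0], [0.3, [0, 0, -0.5], 0]]}}

```text
time_s: 18.85
ee_pos: [643.1, 73.2, 172.0]
ee_rot: [168.2, 89.9, -0.1]
force: [-2.3, 0.3, 7.3]
gripper_width: 35.9
```

{"fn": "arm_command", "kwargs": {"deltas": [[0.3, [0, 0, 0.6], 0], [0.42, [0, 0, 0.6], 0], [0.45, [0, 0, 0.6], 0], [0.55, [0, 0, 0.6], 0], [0.65, [0, 0, 0.6], 0], [0.65, [0, 0, 0.6], 0], [0.65, [0, 0, 0.6], 0], [0.65, [0, 0, 0.6], 0]], "grip_force": 8}}

```text
time_s: 19.65
ee_pos: [643.1, 73.1, 171.0]
ee_rot: [71.6, 90.0, -96.7]
force: [0.3, -0.1, -0.3]
gripper_width: 59.5
```

Run:
```python
from workcell import env,cams
from h import *
s=env.state();print(s["ee_pos"],s["force"],s["gripper_width"])
w=cams.grab_frame("scene");t=cams.grab_frame("wrist")
cv2.imwrite(f"pics/n_s.png",cv2.resize(w["img"][160:310,190:390,::-1],None,fx=3.6,fy=3.6,interpolation=cv2.INTER_CUBIC))
cv2.imwrite(f"pics/n_w.png",t["img"][:,:,::-1])
```

```text
[643.06849635  73.13904833 171.01749335] [ 0.29310909 -0.07421475 -0.32396755] 59.547838975369864
```

View pics/n_s.png

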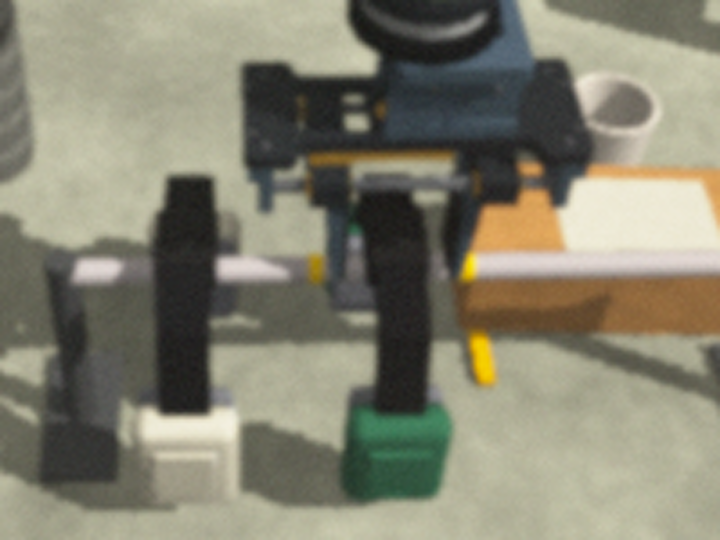

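View pics/n_w.png

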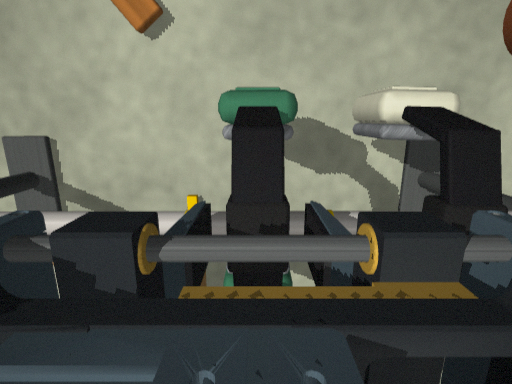

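Released, hanging on the bar. Go straight up, then back away to check.

{"fn": "arm_command", "kwargs": {"deltas": [[0.65, [0, 0, 5], 0], [0.65, [0, 0, 15], 0], [0.65, [0, 0, 30], 0], [0.65, [0, 0, 50], 0], [0.65, [0, 0, 80], 0], [0.65, [0, 0, 120], 0], [0.65, [-50, -20, 130], 0], [0.65, [-100, -40, 130], 0], [0.65, [-150, -60, 130], 0], [0.65, [-200, -80, 130], 0], [0.65, [-240, -100, 130], 0], [0.65, [-240, -100, 130], 0], [0.65, [-240, -100, 130], 0]]}}

```text
time_s: 21.05
ee_pos: [402.3, -27.3, 302.6]
ee_rot: [163.9, 89.8, -4.5]
force: [1.2, -0.1, -0.7]
gripper_width: 59.2
```

Run:
```python
from workcell import env,cams
from h import *
np.set_printoptions(precision=1,suppress=True)
s=env.state();print(s["time_s"],s["ee_pos"],s["force"],s["gripper_width"])
w=cams.grab_frame("scene");t=cams.grab_frame("top")
pickle.dump((t,w),open("ts4.pkl","wb"))
cv2.imwrite(f"pics/o_s.png",w["img"][:,:,::-1])
cv2.imwrite(f"pics/o_t.png",cv2.resize(t["img"][110:270,80:300,::-1],None,fx=3.6,fy=3.6,interpolation=cv2.INTER_CUBIC))
```

```text
21.05 [402.3 -27.3 302.6] [ 1.2 -0.1 -0.7] 59.235286872458246
```

View pics/o_s.png

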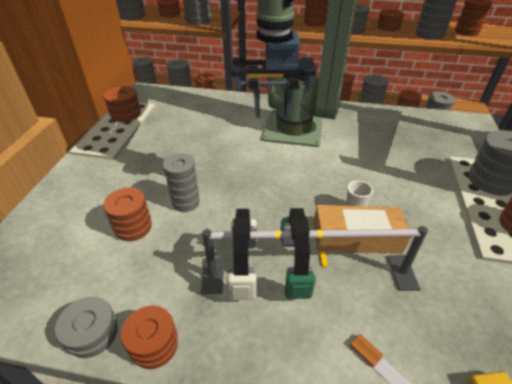

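View pics/o_t.png

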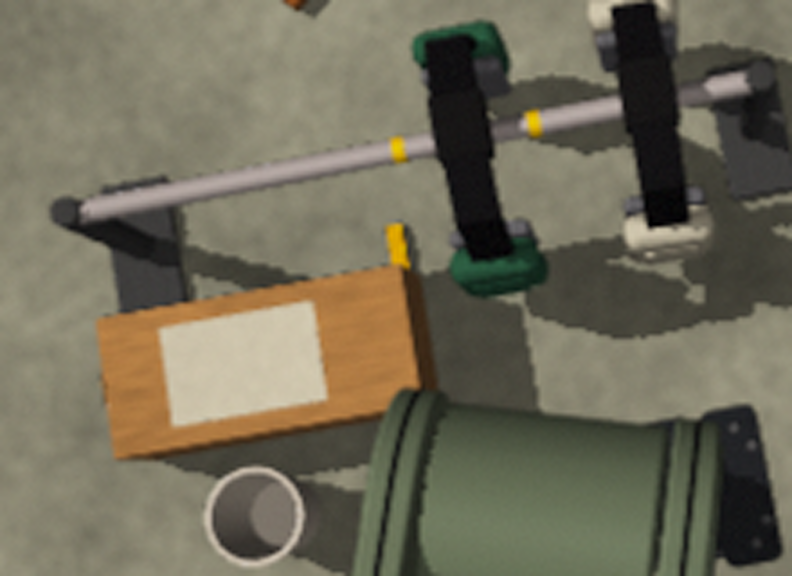

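Run:
```python
from workcell import env,cams
from h import *
np.set_printoptions(precision=1,suppress=True)
t,w=pickle.load(open("ts4.pkl","rb"))
T=lambda u,v:((u+.5)/3.6-.5+80,(v+.5)/3.6-.5+110)
o=np.array([641,72]);a=np.radians(11.7);R=np.array([[np.cos(a),np.sin(a)],[-np.sin(a),np.cos(a)]])
f=lambda p,z:R@(atz(t,T(*p),z)[:2]-o)
print("crown",f((463,138),182),"carton",f((260,363),72),"edge",f((97,320),72)-f((398,265),72), "mid marks", f((466,136.5),152))
d=f((450,50),120)-f((486,250),120);print("muff yaw rel",np.degrees(np.arctan2(d[1],d[0])))
t2=cams.grab_frame("top");w2=cams.grab_frame("scene")
print("moving?",np.abs(w2["img"][200:310,220:420].astype(int)-w["img"][200:310,220:420]).mean(),np.abs(w2["img"][330:,:100].astype(int)-w["img"][330:,:100]).mean())
t0,s0=pickle.load(open("ts.pkl","rb"))
for o in ["brown_stack","spare_crown","pot","grey_stack"]:
  for nm,A,B in(("scene",s0,w2),):
    g=cams.silhouettes(B,o); print(o,[x["centre"] for x in g][:2])
```

```text
crown [-9.5 -1.8] carton [-112.4  175.6] edge [  2.1 213.9] mid marks [-1.7 -1. ]
muff yaw rel -0.08873990060790447
moving? 2.1200454545454543 2.129814814814815
brown_stack [[127.4, 214.4]]
spare_crown [[243.5, 258.6]]
pot [[356.1, 195.4]]
grey_stack [[180.1, 182.0]]
```

Run:
```python
from h import *
t,w=pickle.load(open("ts4.pkl","rb"))
g=lambda im:np.clip(im[:,:,::-1].astype(float)*2.5,0,255).astype(np.uint8)
cv2.imwrite("pics/p.png",np.hstack([cv2.resize(g(t["img"])[105:200,185:285],(600,570),interpolation=cv2.INTER_CUBIC)]))
```

```text
(no output)
```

View pics/p.png

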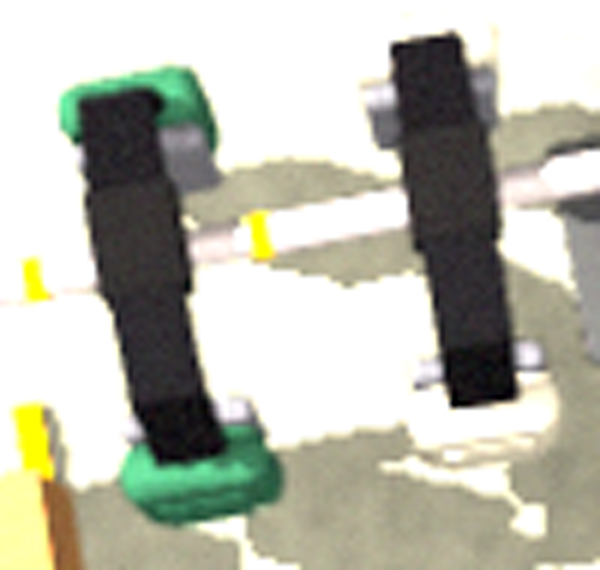

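Run:
```python
from h import *
np.set_printoptions(precision=1,suppress=True)
t,w=pickle.load(open("ts4.pkl","rb"))
def pts(tilt,x0,yaw=11.7,y0=0,o=(641,72,158)):
    a=np.radians(yaw);b=np.radians(tilt)
    L=np.array([[x,y,z] for x,z in ((93,-97),(-93,-97),(0,12),(93,-137),(-93,-137),(22,12),(-22,12)) for y in (0,)],float)
    L=L@np.array([[np.cos(b),0,-np.sin(b)],[0,1,0],[np.sin(b),0,np.cos(b)]])
    L+= [x0,y0,12]
    Rz=np.array([[np.cos(a),-np.sin(a),0],[np.sin(a),np.cos(a),0],[0,0,1]])
    return L@Rz.T+o
for tl in (-15,-8,0,8,15):
    p=proj(t,pts(tl,3)); q=proj(w,pts(tl,3))
    print(tl,((p-[185,105])*6)[[0,1,2,5,6]].round().tolist(),q[[3,2,4]].round(0).tolist())
cv2.imwrite("pics/q.png",cv2.resize(np.clip(w["img"][200:310,220:330,::-1].astype(float)*1.8,0,255).astype(np.uint8),None,fx=5,fy=5,interpolation=cv2.INTER_CUBIC))
```

```text
-15 [[109.0, 4.0], [199.0, 442.0], [131.0, 235.0], [119.0, 178.0], [143.0, 292.0]] [[301.0, 309.0], [299.0, 223.0], [291.0, 253.0]]
-8 [[117.0, 35.0], [202.0, 471.0], [130.0, 231.0], [119.0, 174.0], [141.0, 288.0]] [[299.0, 306.0], [299.0, 223.0], [291.0, 245.0]]
0 [[127.0, 73.0], [205.0, 500.0], [129.0, 227.0], [119.0, 172.0], [139.0, 283.0]] [[298.0, 302.0], [299.0, 224.0], [291.0, 236.0]]
8 [[137.0, 113.0], [207.0, 526.0], [128.0, 223.0], [120.0, 170.0], [137.0, 276.0]] [[297.0, 297.0], [299.0, 225.0], [290.0, 227.0]]
15 [[145.0, 149.0], [207.0, 545.0], [128.0, 219.0], [120.0, 169.0], [136.0, 270.0]] [[296.0, 291.0], [299.0, 225.0], [290.0, 219.0]]
```

View pics/q.png

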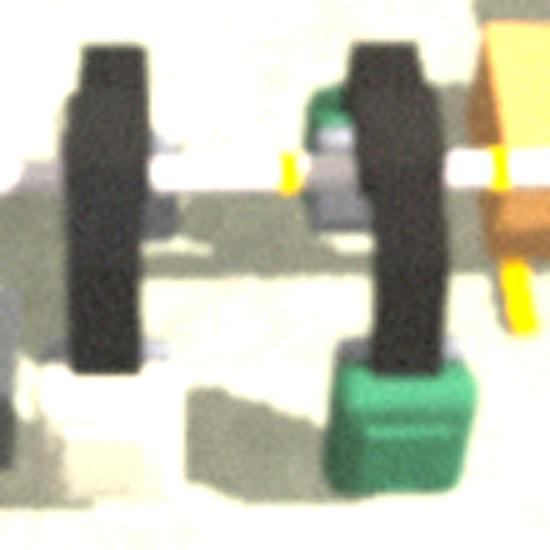

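Run:
```python
from workcell import env
print(env.job_done(), env.state()["time_s"])
```

```text
the job is handed in; nothing more can be done
the job is handed in; nothing more can be done
```

The job is handed in after about 21 s on the robot's clock, well inside the 64 s limit; no verdict was reported. All positions below are in the `rail_place` frame.

- **Carton:** I tipped it over the yellow strip with the closed fingers. It lies on its back with the white patch up, along the rail. The last look put its centre at about x = -112 mm, y = +176 mm, less than 1° off the bar direction.
- **Green ear defenders:** I lifted them off the grey stack, lowered them slowly onto the bar (about 7 N at contact) and let go. In the final views they hang about 2 mm from mid-marks along the bar. They are within about 10 mm across it, within a few degrees of square, and tilted roughly 2–5°.
- **Everything else:** The two stacks, the white ear defenders and the pot look unmoved in the pictures; I did not measure their positions again. The gripper is well clear and touches nothing.

**Checks that disagreed:**
- Heights measured from two views spread from about 17 mm below to 11 mm above the stated heights. I therefore used the stated heights and confirmed the bar by contact force.
- My first estimate of the crown across the bar was -9.5 mm. A closer look gave about -2 to +5 mm; both are inside the 25 mm limit.
- The picture comparison for movement showed only camera noise.

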